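# Rock a tight locating block out of its floating nest

## Task

The blue locating block sits tight in the sprung nest on the small aluminium fixture. Take it by its blue body and rock it from side to side along the slot (towards the two guide pins in turn) while easing it upward little by little until it comes free; do not simply haul it up, since that drags the floating nest up its guide pins. Finish still holding the block still and upright just clear of the nest, straight above its seat with a gap of about 15 mm, and leave everything else standing where it is.

Things in the scene. Friction and masses are not known exactly. Their poses are not given: they have to be found in the camera images.
- fixture: Fixture: aluminium base plate 80 x 112 x 12 mm fixed to the bench, z up, origin at the centre of its underside. Along its y axis, at y = +41 and -41 mm, stand two guide pins with dark heads (13 mm across, top 37 mm above the bench). On the pins rides the dark steel floating nest: slab 60 x 100 mm with two end walls and two brass jaws; its top is 38 mm above the bench when down.
- nest_mouth (a point): Point on the fixture's axis, level with the top of the lowered nest, 38 mm above the bench; it does not move with the nest. Making the pinched tongue slide sideways in the jaws takes some 20 to 30 N, so grip the block firmly.
- nest (a joint): Lift of the floating nest, 0 (rest) to 0.010 m (stop). It rises when the block is pulled: about 5 N to begin, then 1.4 N per mm; sinks back as the block slips in the jaws. Pulled straight up, the block slips only above about 20 N (varies), which would lift the nest to its stop; while its tongue slides sideways between the jaws it comes up with a few newtons.
- locator: Locating block, about 0.15 kg, 71 mm tall, origin at the centre of its underside, z up, x and y as the fixture's. Steel tongue 14 (x) x 24 (y) mm; above it the blue body to grip, 20 (x) x 26 (y) mm, 23 to 71 mm above the underside. It starts down on the slot floor, centred, 8 mm of play to each end wall; free once its underside is above the nest. Held on its y faces it does not pivot in the grip.
- locator_top (a point): Centre of the block's top, 71 mm above its underside.
- beaker: Plastic beaker, 60 mm across, 79 mm tall, bystander; origin at its underside.
- vial_0: Glass vial, 27 mm across, 57 mm tall, bystander; origin at its underside.
- lens_tube_0: Black lens tube, 30 mm across, 25 mm tall, bystander; origin at its underside.
- power_sensor: Black round sensor head, 48 mm across, 18 mm tall, bystander; origin at its underside.
- multimeter: Yellow and black hand multimeter, 138 x 72 x 39 mm, bystander; origin at its underside.
- slide_box: White box of slides, 34 x 82 x 33 mm, bystander; origin at its underside.
- nest_slot (a point): Centre of the nest's slot floor, 20 mm above the bench when down; moves with the nest. The slot is 40 mm long along the fixture's y (end walls at +20 and -20 mm, rising 18 mm above this floor). A fixed brass jaw (-x side) and a spring-loaded one (+x side), 30 mm long along y, 4 to 16 mm above this floor, pinch the block along x.

How it is judged:
By the outcome, as a careful person would: the job done as asked, in the order asked, and still so for the second after the job is handed in, while the arm keeps its last pose, push and grip.
It also fails if it takes over 45 s, if anything falls off the work surface, if the arm or the gripper's body presses on something with over 40 N, if the wrist force passes 120 N, or if a joint passes its speed limit or range.

## Robot

A 6-joint arm with a two-finger parallel gripper is mounted at the origin on a cart in front of the work surface, level with it; the furniture and walls round the work are solid. World frame = base frame: x ahead of the robot, y to its left, z up, the work surface at z = 0. Lengths are in mm, angles in rad, forces in N, time in s.
With the tool pointing down it reaches from about 350 to 875 mm from the base axis. Payload 4.2 kg.
Tool frame: the origin (TCP) lies midway between the tips of the shut fingers; the grasp point (between the pads) lies arm.grip_depth behind it (arm.grip_depth is the distance from the TCP to the grasp point, in mm); z points along the fingers, y is the direction in which the jaws open and shut (so a half turn about z gives the same grasp; the last joint's range is limited). The gripper opens to 85 mm and grips with 20 to 120 N. Pads are 22 mm wide; open, the fingers measure 114 mm over their backs; the gripper's body (76 mm by 85 mm) begins 54 mm behind the grasp point. The pads swing forward as they close: fully open they stand 13 mm farther back than shut.
Start: joints at [-1.073, 0.385, 0.008, 0, -1.194, -0.259], TCP at [147.853, -607.239, 231.312] pointing down, gripper open.
Joint ranges: [-3.14, 3.14], [-1.21, 2.06], [-1.07, 1.41], [-3.16, 2.05], [-2.99, -0.16], [-3.1, 3.1]. Speed limits (rad/s): [2.79, 2.79, 3.14, 3.14, 3.14, 3.14].

## Interface

Orientations are given as a unit quaternion [x, y, z, w].
In Python, from bench import arm gives the robot as it stands.
- The arm moves only by the tool play_rows, never from a script. Its argument "motion" is one flat list of numbers, 7 for each row, row after row: the opening in per cent of the stroke, from 0 (shut) to 100 (fully open), then the shift along the world's x, y, z in cm, then the turn, a rotation vector about the world's x, y, z in degrees. A call has 1 to 5 rows; each row is the pose to reach, as a shift and turn from the pose commanded when the call began; what a row does not reach only later rows make up. A row lasts 1/8 s, in which the tool goes at most 62.5 mm and 10.7 degrees, less where a joint would pass 70% of its speed; a pose out of reach is approached as far as the arm can. A call with a gripper value outside its range is refused whole. The fingers move at their own pace and stop on an object; the grip force is fixed at half the most. Time passes only in rows, so rows that repeat a pose let the fingers close. It gives the time, the measured TCP pose, the force and the opening at its end, in the units of the state.
- arm.read_state(): the state, without advancing time (a new reading comes with each control period).
- arm.get_image(name): name is "side" or "top"; returns (picture, depth): 420x560x3 uint8, red, green, blue; 420x560 float32, mm along the optical axis (not along the pixel's ray), 0 where there is no reading.
- arm.camera_info(name): a dict with "fovy" (degrees; the focal length in pixels is half the picture's height over the tangent of half this angle, whatever the lens; pixels are square), "cx", "cy" (the principal point, pixels), "R" (3x3) and "t" (3): a world point X has camera coordinates R X + t. Camera axes: x right, y down, z forward; pixel columns grow to the right and rows downward; lengths in mm; the calibration is good to about 2 mm. A picture is of the moment at which its call begins. camera_info takes no time and is no camera call.
- arm.job_done(): hands the job in, once; it reports no verdict.
Trained networks look in the newest picture that a camera, given by its name, has taken for a name from the list of things; names that differ only in an ending like _2 or _b are one class to them, and where a whole thing is asked for, a point or a joint stands for the part that bears it (a point fixed in the world has none). Each returns a list of dicts, best first, with "confidence" (0 to 1); they miss things now and then, are a little off and sometimes report something else, mostly with a low value. They report only what shows in the picture. A call takes as long as a camera call.
- arm.outline_of(thing, camera): "mask" (420x560 bool, what is visible of it) and "extent" ([left, top, width, height] in pixels, round what is visible of it).
- arm.place_of(thing, camera): "uv" ([column, row] in pixels: a listed point, or the origin of a listed thing).
The state is a dict: "clock": time; "joints": joint angles; "joint_vel": joint speeds; "joint_efforts": joint torques, N m; "position": TCP position; "ee_rot": TCP orientation; "contact_force": force on the tool from outside, world axes, zero at the start; "wrist_torque": the same for the moment, N m; "gripper_width": finger opening in mm.
Only numpy, scipy, OpenCV 4.12 (cv2) and the standard library are available. Lean on these libraries where they do the work, as an engineer would, in place of code of your own. Each camera call takes 0.05 s, during which the arm holds its last target.

## Working session

There is one attempt and no reset: what is moved stays moved. The work goes in short steps, Python scripts to look and compute and a tool call to move; the robot and the scene stay as the last step left them, time stands still between calls to the robot, and variables do not carry over. Pictures are saved under pics/ and viewed, and the job is handed in when it is done.

Besides the shell and the picture viewer there is one more tool, called after "Emit:" as name(argument=value, ...), one argument or row to a line, values as JSON. play_rows: Moves the arm, as the interface text tells. Its arguments: {"type":"object","properties":{"motion":{"type":"array","items":{"type":"number"}}},"required":["motion"]}

```bash
mkdir -p pics; cat > h.py <<'E'
import numpy as np, cv2
from bench import arm
def snap(n,f):
    im,d=arm.get_image(n); cv2.imwrite(f'pics/{f}.png',im[:,:,::-1]); np.save(f'{n}_d.npy',d); return im,d
def K(n):
    c=arm.camera_info(n); f=210/np.tan(np.radians(c['fovy'])/2); return f,c['cx'],c['cy'],np.array(c['R']),np.array(c['t'])
def pt(n,uv,z=None,depth=None):
    f,cx,cy,R,t=K(n); r=np.array([(uv[0]-cx)/f,(uv[1]-cy)/f,1.])
    o=-R.T@t; w=R.T@r
    s=depth if depth is not None else (z-o[2])/w[2]
    return o+s*w
def proj(n,X):
    f,cx,cy,R,t=K(n); c=R@np.array(X)+t; return cx+f*c[0]/c[2],cy+f*c[1]/c[2]
E
python3 - <<'E'
from h import *
np.set_printoptions(precision=3,suppress=True)
for n in ['side','top']:
    im,d=snap(n,n+'0')
    f,cx,cy,R,t=K(n); print(n,f,cx,cy,-R.T@t)
    for th,z in [('locator_top',91),('nest_mouth',38),('fixture',0),('locator',20),('nest_slot',20)]:
        for r in arm.place_of(th,n)[:2]:
            print(th,r['confidence'],r['uv'],pt(n,r['uv'],z=z))
    for th in ['locator','fixture','nest']:
        for r in arm.outline_of(th,n)[:2]: print(th,r['confidence'],r['extent'])
print(arm.read_state(), arm.grip_depth)
E
```

```text
side 429.69679380231236 280.11534171083343 209.06068805801686 [ 909.471 -695.217 1234.944]
locator_top 0.68 [238.8, 248.0] [ 553.074 -241.298   91.   ]
locator_top 0.4 [233.0, 242.6] [ 528.909 -233.28    91.   ]
nest_mouth 0.79 [242.1, 250.6] [ 550.008 -223.573   38.   ]
fixture 0.85 [233.8, 253.8] [ 520.42  -230.034    0.   ]
locator 0.5 [238.6, 250.7] [ 534.946 -221.615   20.   ]
locator 0.19 [181.9, 348.0] [ 538.884 -551.55    20.   ]
nest_slot 0.58 [270.5, 292.7] [ 686.561 -300.446   20.   ]
nest_slot 0.45 [309.1, 145.4] [559.215 263.622  20.   ]
locator 0.64 [232.0, 236.9, 8.8, 14.0]
fixture 0.56 [214.8, 237.0, 41.9, 36.2]
nest 0.83 [219.5, 238.8, 37.1, 27.0]
top 495.3162742885577 288.8815518526565 204.2226956146011 [ 430.85   -75.385 1509.205]
locator_top 0.65 [339.0, 236.9] [ 526.12 -227.94   91.  ]
locator_top 0.54 [175.6, 230.5] [539.282 240.233  91.   ]
nest_mouth 0.58 [333.6, 236.6] [ 530.395 -217.581   38.   ]
fixture 0.88 [333.2, 238.1] [ 528.38  -220.028    0.   ]
locator 0.39 [334.1, 236.3] [ 532.532 -220.828   20.   ]
nest_slot 0.95 [337.7, 240.1] [ 521.225 -231.64    20.   ]
locator 0.59 [333.7, 234.1, 7.4, 7.4]
locator 0.22 [437.9, 226.0, 23.9, 19.8]
fixture 0.98 [313.3, 223.4, 44.0, 30.8]
nest 0.75 [315.7, 223.8, 33.4, 26.6]
{'clock': 0.9, 'joints': array([-1.073,  0.385,  0.008, -0.   , -1.194, -0.259]), 'joint_vel': array([-0.   ,  0.   , -0.001, -0.001, -0.001, -0.001]), 'joint_efforts': array([ -0.   , -39.208,  18.862,   4.191,  -0.   ,   0.   ]), 'position': array([ 147.856, -607.242,  231.334]), 'ee_rot': array([-0.119,  0.993, -0.   ,  0.   ]), 'contact_force': array([ 0.967, -0.67 , -0.037]), 'wrist_torque': array([ 0.042, -0.018, -0.046]), 'gripper_width': 85.36202544685975} 18.700000000000003
```

```bash
python3 - <<'E'
import cv2
s=cv2.imread('pics/side0.png');t=cv2.imread('pics/top0.png')
a=cv2.resize(s[215:290,190:290],None,fx=4,fy=4,interpolation=cv2.INTER_CUBIC)
b=cv2.resize(t[205:280,285:385],None,fx=4,fy=4,interpolation=cv2.INTER_CUBIC)
import numpy as np
c=np.hstack([a,b]); d=np.hstack([cv2.resize(s,(400,300)),cv2.resize(t,(400,300))])
cv2.imwrite('pics/c0.png',np.vstack([c,d]))
E
```

```text
(no output)
```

View pics/c0.png

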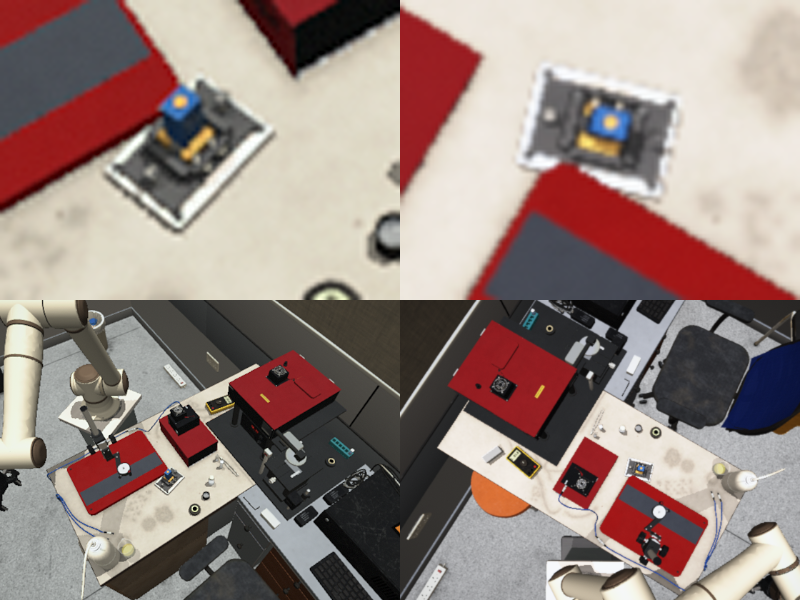

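```bash
python3 - <<'E'
from h import *
np.set_printoptions(precision=2,suppress=True)
s=cv2.imread('pics/side0.png');t=cv2.imread('pics/top0.png')
T=[(538,63),(682,100),(660,197),(520,165)]
S=[(200,70),(272,128),(180,230),(106,170)]
print('top');P=[pt('top',(285+(x-400)/4-.4,205+y/4-.4),z=12)for x,y in T];print(np.array(P),np.mean(P,0))
print([np.linalg.norm(P[i]-P[i-1]) for i in range(4)])
print('side');P=[pt('side',(190+x/4-.4,215+y/4-.4),z=12)for x,y in S];print(np.array(P),np.mean(P,0))
print([np.linalg.norm(P[i]-P[i-1]) for i in range(4)])
for n,im in (('top',t),('side',s)):
    hsv=cv2.cvtColor(im,cv2.COLOR_BGR2HSV)
    m=cv2.inRange(hsv,(100,100,40),(125,255,255)); 
    k=np.zeros_like(m); k[225:262,215:350]=1; m*=k
    nn,l,st,c=cv2.connectedComponentsWithStats(m); print(n,st[1:],c[1:])
    for z in (67,91): print(pt(n,c[1+np.argmax(st[1:,4])],z=z))
    y,x=np.nonzero(m); d=np.load(n+'_d.npy')
    Q=np.array([pt(n,(a,b),depth=d[b,a]) for a,b in zip(x,y)]); print(Q[Q[:,2]>80].mean(0),(Q[:,2]>80).sum(), Q[:,2].max())
# height map around
d=np.load('top_d.npy')
v,u=np.mgrid[0:420,0:560]
f,cx,cy,R,tt=K('top')
C=np.stack([(u-cx)/f*d,(v-cy)/f*d,d],-1).reshape(-1,3); W=(C-tt)@R; W=W[d.ravel()>0]
print('height grid around (x rows 380..680, y -100..-360)')
for x in range(400,700,20):
    print(x,[int(W[(abs(W[:,0]-x)<10)&(abs(W[:,1]-y)<10)][:,2].max(initial=-1)) for y in range(-80,-400,-20)])
E
```

```text
top
[[ 581.03 -176.09   12.  ]
 [ 554.1  -285.34   12.  ]
 [ 480.72 -268.25   12.  ]
 [ 503.61 -162.71   12.  ]] [ 529.87 -223.09   12.  ]
[np.float64(78.57006289957499), np.float64(112.52064379493198), np.float64(75.33871095108879), np.float64(107.99270946582996)]
side
[[ 503.09 -158.87   12.  ]
 [ 579.48 -179.37   12.  ]
 [ 556.7  -287.36   12.  ]
 [ 480.2  -268.84   12.  ]] [ 529.87 -223.61   12.  ]
[np.float64(112.32375367889338), np.float64(79.0917645295718), np.float64(110.36057248045142), np.float64(78.70760652954047)]
top [[332 231  11   9  55]] [[337.05 235.33]]
[ 532.25 -224.86   67.  ]
[ 530.57 -222.37   91.  ]
[ 528.14 -217.98  119.81] 46 1509.2049178792986
side [[231 237  10  14  80]] [[235.2  244.06]]
[ 529.35 -224.98   67.  ]
[ 537.17 -234.64   91.  ]
[ 532.64 -226.81   87.64] 47 93.86978756862868
height grid around (x rows 380..680, y -100..-360)
400 [8, 4, 34, 36, 36, 36, 40, 36, 37, 38, 39, 117, 32, 33, 32, 36]
420 [5, 4, 31, 35, 37, 37, 36, 36, 39, 35, 35, 35, 35, 36, 29, 7]
440 [4, 2, 6, 35, 38, 36, 34, 34, 33, 33, 33, 34, 32, 5, 6, 5]
460 [3, 3, 6, 4, 35, 37, 34, 37, 37, 34, 32, 18, 5, 4, 4, 5]
480 [103, 4, 2, 3, 32, 37, 34, 34, 33, 30, 4, 3, 7, 7, 5, 4]
500 [102, 96, 4, 4, 19, 35, 41, 38, 41, 26, 8, 2, 7, 3, 7, 6]
520 [104, 105, 5, 7, 20, 26, 89, 93, 96, 41, 15, 6, 10, 4, 5, 5]
540 [104, 102, 99, 6, 16, 40, 81, 94, 94, 44, 22, 5, 3, 4, 4, 5]
560 [104, 104, 101, 4, 9, 24, 40, 41, 39, 23, 15, 5, 7, 5, 3, 3]
580 [106, 102, 103, 92, 5, 17, 17, 12, 5, 6, 5, 7, 8, 5, 3, 7]
600 [102, 103, 3, 6, 5, 6, 5, 5, 5, 7, 4, 4, 5, 5, 4, 4]
620 [5, 5, 5, 4, 5, 5, 5, 6, 6, 7, 5, 5, 6, 6, 5, 4]
640 [5, 5, 8, 2, 6, 3, 5, 3, 6, 4, 6, 6, 6, 4, 5, 5]
660 [5, 7, 6, 4, 5, 6, 5, 8, 5, 5, 12, 16, 6, 3, 7, 4]
680 [2, 6, 5, 45, 48, 5, 4, 3, 9, 5, 20, 21, 17, 6, 6, 9]
```

```bash
cat > fit.py <<'E'
from h import *
from scipy.optimize import minimize
np.set_printoptions(precision=2,suppress=True)
def rect(n,im,z,c=(530,-223),half=80,s=.5):
    g=np.arange(-half,half,s); X,Y=np.meshgrid(c[0]+g,c[1]+g,indexing='ij') # rows x, cols y
    f,cx,cy,R,t=K(n); P=np.stack([X,Y,np.full_like(X,z)],-1)@R.T+t
    u=(cx+f*P[...,0]/P[...,2]).astype(np.float32); v=(cy+f*P[...,1]/P[...,2]).astype(np.float32)
    return cv2.remap(im,u,v,cv2.INTER_CUBIC)[::-1,::-1]  # up = +x, left = +y
if __name__=='__main__':
    out=[]
    for n in('side','top'):
        im=cv2.imread(f'pics/{n}0.png'); r=rect(n,im,12)
        sm=cv2.GaussianBlur(r,(0,0),2).astype(float); 
        def samp(p,o):
            cx,cy,a=p; tot=[]
            for sx,sy,L in((1,0,112),(-1,0,112),(0,1,80),(0,-1,80)):
                w=np.linspace(-L/2+8,L/2-8,60)
                lx=np.where(sx!=0,sx*(40+o),w); ly=np.where(sy!=0,sy*(56+o),w)
                lx=np.broadcast_to(lx,60);ly=np.broadcast_to(ly,60)
                x=cx+lx*np.cos(a)-ly*np.sin(a); y=cy+lx*np.sin(a)+ly*np.cos(a)
                # pixel: row=(319-(x-450)/.5), col=(319-(y+303)/.5)
                tot.append(cv2.remap(sm.astype(np.float32),(319-(y+303)/.5).astype(np.float32)[None],(319-(x-450)/.5).astype(np.float32)[None],cv2.INTER_LINEAR)[0])
            return np.concatenate(tot)
        def cost(p): 
            e=np.abs(samp(p,3)-samp(p,-3)).sum(1); return -np.minimum(e,120).mean()
        best=min((minimize(cost,[530+a,-223+b,np.radians(-12.5+c)],method='Nelder-Mead',options=dict(initial_simplex=[[530+a,-223+b,np.radians(-12.5+c)],[533+a,-223+b,np.radians(-12.5+c)],[530+a,-220+b,np.radians(-12.5+c)],[530+a,-223+b,np.radians(-9.5+c)]])) for a in(-3,0,3) for b in(-3,0,3) for c in(-3,0,3)),key=lambda q:q.fun)
        p=best.x; print(n,p[:2],np.degrees(p[2]),best.fun)
        for z,hx,hy in((12,40,56),(91,10,13)):
            q=rect(n,im,z).copy(); c,s=np.cos(p[2]),np.sin(p[2])
            pts=[(319-(p[1]+303+lx*s+ly*c)/.5,319-(p[0]-450+lx*c-ly*s)/.5) for lx,ly in((hx,hy),(hx,-hy),(-hx,-hy),(-hx,hy))]
            cv2.polylines(q,[np.int32(np.round(pts))],True,(0,255,0),1); out.append(q[20:300])
    cv2.imwrite('pics/fit.png',np.vstack([np.hstack(out[:2]),np.hstack(out[2:])]))
E
python3 fit.py
```

```text
side [ 527.3  -231.21] -12.97192369216957 -116.1985092163086
top [ 524.11 -225.19] -13.507087618309434 -83.74938201904297
```

View pics/fit.png

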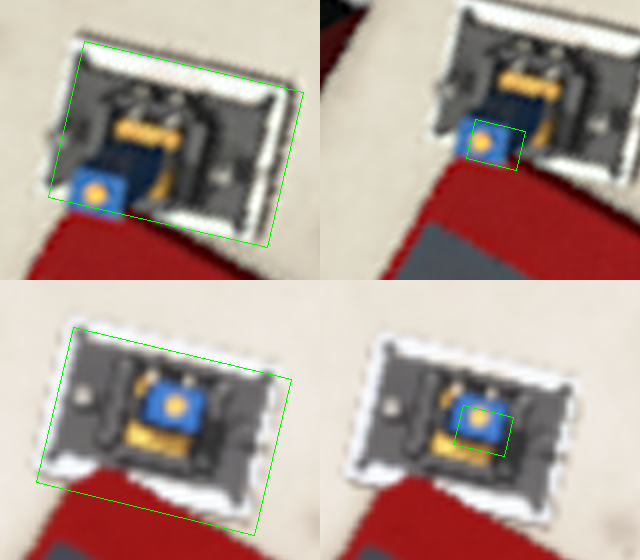

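```bash
python3 - <<'E'
from fit import *
out=[]
p=(530,-223.5,np.radians(-12.3))
for n in('side','top'):
    im=cv2.imread(f'pics/{n}0.png')
    for z,hx,hy in((12,40,56),(91,10,13)):
        q=rect(n,im,z).copy(); c,s=np.cos(p[2]),np.sin(p[2])
        pts=[(319-(p[1]+303+lx*s+ly*c)/.5,319-(p[0]-450+lx*c-ly*s)/.5) for lx,ly in((hx,hy),(hx,-hy),(-hx,-hy),(-hx,hy))]
        cv2.polylines(q,[np.int32(np.round(pts))],True,(0,255,0),1); out.append(cv2.resize(q[20:300],None,fx=1.25,fy=1.05))
cv2.imwrite('pics/fit2.png',np.vstack([np.hstack(out[:2]),np.hstack(out[2:])]))
E
```

```text
(no output)
```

View pics/fit2.png

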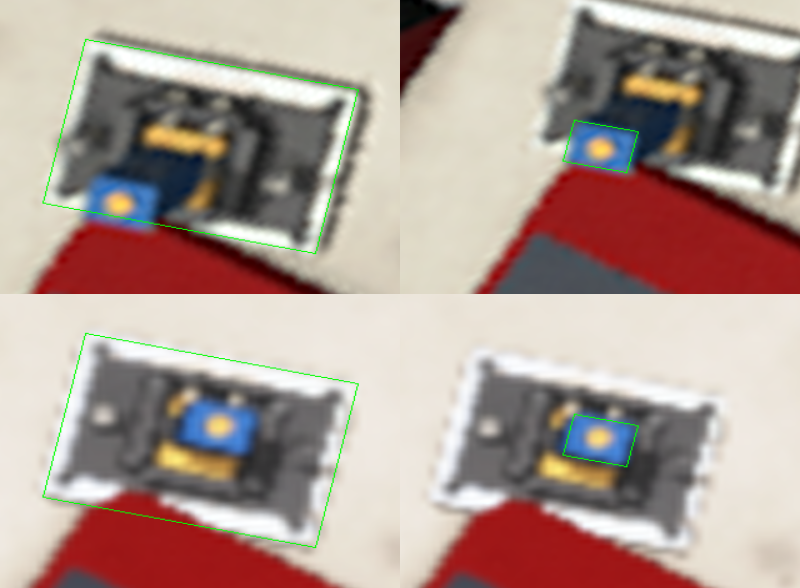

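Emit:
play_rows(
  motion=[100, 4, 4, 1, 0, 0, -5, 100, 8, 8, 1, 0, 0, -10, 100, 12, 12, 1, 0, 0, -15, 100, 16, 16, 1, 0, 0, -20, 100, 20, 20, 1, 0, 0, -26],
)

```text
clock: 1.52
position: [349.0, -405.9, 241.6]
ee_rot: [0.109, 0.994, -0.0, 0.0]
contact_force: [0.8, -0.7, 0.0]
gripper_width: 85.0
```

```bash
python3 - <<'E'
from h import *
s=arm.read_state(); print({k:np.round(s[k],3) for k in ('clock','position','ee_rot','contact_force','gripper_width')})
E
```

```text
{'clock': np.float64(1.525), 'position': array([ 348.982, -405.894,  241.644]), 'ee_rot': array([ 0.109,  0.994, -0.   ,  0.   ]), 'contact_force': array([ 0.845, -0.665,  0.034]), 'gripper_width': np.float64(84.983)}
```

Emit:
play_rows(
  motion=[85, 4, 4, 0, 0, 0, 0, 85, 8, 8, 0, 0, 0, 0, 85, 12, 12, -3, 0, 0, 0, 85, 16, 16, -6, 0, 0, 0, 85, 18.21, 18.37, -10, 0, 0, 0],
)

```text
clock: 2.15
position: [532.6, -221.9, 141.6]
ee_rot: [0.106, 0.994, -0.0, 0.002]
contact_force: [0.9, -0.3, -0.4]
gripper_width: 72.8
```

Emit:
play_rows(
  motion=[85, 0, 0, -2, 0, 0, 0, 85, 0, 0, -2, 0, 0, 0],
)

```text
clock: 2.4
position: [529.1, -222.9, 119.6]
ee_rot: [0.107, 0.994, 0.0, -0.002]
contact_force: [0.7, -0.1, 0.5]
gripper_width: 72.6
```

```bash
python3 - <<'E'
from h import *
s=arm.read_state(); print({k:np.round(s[k],3) for k in ('clock','position','ee_rot','contact_force','gripper_width')})
a,_=snap('side','s1');b,_=snap('top','t1')
c=np.hstack([cv2.resize(a[190:290,170:300],(400,308),interpolation=2),cv2.resize(b[190:290,275:405],(400,308),interpolation=2)])
cv2.imwrite('pics/c1.png',c[:,:,::-1])
E
```

```text
{'clock': np.float64(2.4), 'position': array([ 529.083, -222.939,  119.563]), 'ee_rot': array([ 0.107,  0.994,  0.   , -0.002]), 'contact_force': array([ 0.669, -0.052,  0.467]), 'gripper_width': np.float64(72.609)}
```

View pics/c1.png

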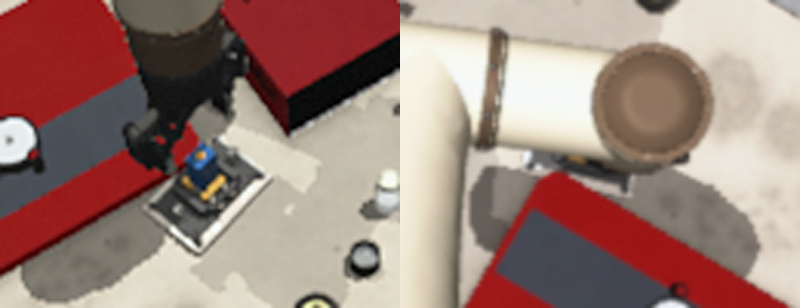

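Emit:
play_rows(
  motion=[85, 0, 0, -2, 0, 0, 0, 85, 0, 0, -4, 0, 0, 0, 85, 0, 0, -6, 0, 0, 0, 85, 0, 0, -7, 0, 0, 0, 85, 0, 0, -7, 0, 0, 0],
)

```text
clock: 3.12
position: [530.1, -224.0, 51.8]
ee_rot: [0.108, 0.994, -0.0, 0.0]
contact_force: [-0.2, 0.0, 0.2]
gripper_width: 72.6
```

```bash
python3 - <<'E'
from h import *
s=arm.read_state(); print({k:np.round(s[k],3) for k in ('clock','position','ee_rot','contact_force','gripper_width')})
a,_=snap('side','s2')
cv2.imwrite('pics/c2.png',cv2.resize(a[190:290,170:300],(780,600),interpolation=2)[:,:,::-1])
E
```

```text
{'clock': np.float64(3.125), 'position': array([ 530.065, -223.963,   51.791]), 'ee_rot': array([ 0.108,  0.994, -0.   ,  0.   ]), 'contact_force': array([-0.17 ,  0.038,  0.204]), 'gripper_width': np.float64(72.618)}
```

View pics/c2.png

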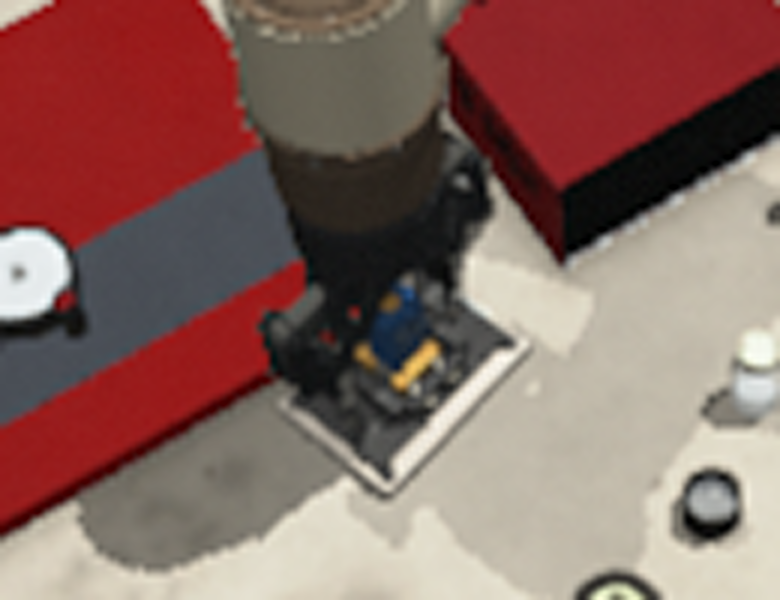

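Emit:
play_rows(
  motion=[40, 0, 0, 0, 0, 0, 0, 40, 0, 0, 0, 0, 0, 0, 20, 0, 0, 0, 0, 0, 0, 0, 0, 0, 0, 0, 0, 0],
)

```text
clock: 3.68
position: [530.8, -222.5, 52.2]
ee_rot: [0.107, 0.994, 0.001, 0.001]
contact_force: [0.1, 5.4, 4.7]
gripper_width: 25.6
```

Emit:
play_rows(
  motion=[0, 0, 0, 0, 0, 0, 0, 0, 0, 0, 0, 0, 0, 0, 0, 0, 0, 0, 0, 0, 0],
)

```text
clock: 4.05
position: [530.8, -222.5, 52.2]
ee_rot: [0.107, 0.994, 0.001, 0.001]
contact_force: [-0.0, 4.6, 4.4]
gripper_width: 25.3
```

Emit:
play_rows(
  motion=[0, 0.05, 0.2, 0, 0, 0, 0, 0, 0.09, 0.4, 0, 0, 0, 0, 0, 0.13, 0.6, 0, 0, 0, 0],
)

```text
clock: 4.42
position: [531.1, -221.4, 52.3]
ee_rot: [0.107, 0.994, -0.003, 0.0]
contact_force: [-1.9, -18.3, 1.6]
gripper_width: 25.6
```

Emit:
play_rows(
  motion=[0, 0.04, 0.2, 0, 0, 0, 0, 0, 0.08, 0.4, 0.05, 0, 0, 0, 0, 0.12, 0.6, 0.15, 0, 0, 0],
)

```text
clock: 4.8
position: [531.7, -218.1, 52.9]
ee_rot: [0.107, 0.994, -0.004, -0.0]
contact_force: [-0.0, -27.8, -6.6]
gripper_width: 25.3
```

Emit:
play_rows(
  motion=[0, -0.09, -0.4, 0, 0, 0, 0, 0, -0.17, -0.8, 0, 0, 0, 0, 0, -0.25, -1.2, 0.05, 0, 0, 0, 0, -0.32, -1.5, 0.1, 0, 0, 0, 0, -0.38, -1.8, 0.2, 0, 0, 0],
)

```text
clock: 5.42
position: [530.6, -222.8, 53.0]
ee_rot: [0.108, 0.994, 0.004, 0.002]
contact_force: [7.6, 24.8, -7.4]
gripper_width: 25.3
```

Emit:
play_rows(
  motion=[0, -0.04, -0.2, 0, 0, 0, 0, 0, -0.08, -0.4, 0, 0, 0, 0, 0, -0.12, -0.6, 0, 0, 0, 0],
)

```text
clock: 5.8
position: [529.3, -228.5, 53.1]
ee_rot: [0.108, 0.994, 0.004, 0.001]
contact_force: [6.6, 26.3, -4.1]
gripper_width: 25.4
```

```bash
python3 - <<'E'
from h import *
s=arm.read_state(); print({k:np.round(s[k],3) for k in ('clock','position','ee_rot','contact_force','wrist_torque','gripper_width')})
a,_=snap('side','s3')
cv2.imwrite('pics/c3.png',cv2.resize(a[190:290,170:300],(780,600),interpolation=2)[:,:,::-1])
E
```

```text
{'clock': np.float64(5.8), 'position': array([ 529.254, -228.541,   53.121]), 'ee_rot': array([0.108, 0.994, 0.004, 0.001]), 'contact_force': array([ 6.553, 26.285, -4.102]), 'wrist_torque': array([ 8.12 , -1.979, -0.134]), 'gripper_width': np.float64(25.407)}
```

View pics/c3.png

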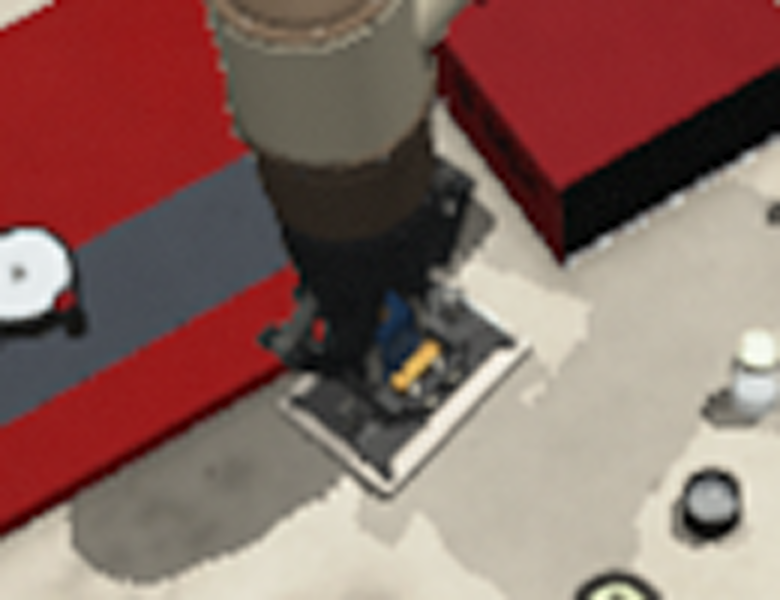

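Emit:
play_rows(
  motion=[0, 0.09, 0.4, 0, 0, 0, 0, 0, 0.18, 0.8, 0, 0, 0, 0, 0, 0.24, 1.1, 0.1, 0, 0, 0, 0, 0.31, 1.4, 0.15, 0, 0, 0, 0, 0.37, 1.7, 0.2, 0, 0, 0],
)

```text
clock: 6.48
position: [530.2, -224.5, 56.3]
ee_rot: [0.107, 0.994, -0.004, -0.001]
contact_force: [0.4, -27.5, -11.2]
gripper_width: 25.1
```

Emit:
play_rows(
  motion=[0, 0.04, 0.2, 0.05, 0, 0, 0, 0, 0.08, 0.35, 0.05, 0, 0, 0, 0, 0.1, 0.45, 0.05, 0, 0, 0],
)

```text
clock: 6.85
position: [531.2, -220.4, 56.9]
ee_rot: [0.107, 0.994, -0.004, -0.001]
contact_force: [0.8, -27.2, -9.3]
gripper_width: 25.2
```

Emit:
play_rows(
  motion=[0, -0.09, -0.4, 0, 0, 0, 0, 0, -0.18, -0.8, 0, 0, 0, 0, 0, -0.26, -1.2, 0, 0, 0, 0, 0, -0.33, -1.5, 0.05, 0, 0, 0, 0, -0.39, -1.8, 0.05, 0, 0, 0],
)

```text
clock: 7.48
position: [529.9, -225.5, 55.9]
ee_rot: [0.108, 0.994, 0.004, 0.001]
contact_force: [7.6, 25.5, -7.7]
gripper_width: 25.0
```

Emit:
play_rows(
  motion=[0, -0.04, -0.2, 0, 0, 0, 0, 0, -0.06, -0.3, 0, 0, 0, 0, 0, -0.06, -0.3, 0, 0, 0, 0],
)

```text
clock: 7.85
position: [529.3, -228.4, 55.9]
ee_rot: [0.108, 0.994, 0.004, 0.001]
contact_force: [6.9, 24.2, -6.8]
gripper_width: 25.6
```

Emit:
play_rows(
  motion=[0, 0.09, 0.4, 0, 0, 0, 0, 0, 0.18, 0.8, 0, 0, 0, 0, 0, 0.25, 1.15, 0, 0, 0, 0, 0, 0.33, 1.5, 0, 0, 0, 0, 0, 0.41, 1.9, 0.05, 0, 0, 0],
)

```text
clock: 8.48
position: [530.7, -222.4, 58.5]
ee_rot: [0.107, 0.994, -0.004, -0.001]
contact_force: [-0.3, -27.1, -9.6]
gripper_width: 25.5
```

Emit:
play_rows(
  motion=[0, 0.05, 0.25, 0, 0, 0, 0, 0, 0.05, 0.25, 0, 0, 0, 0],
)

```text
clock: 8.72
position: [531.3, -219.9, 58.6]
ee_rot: [0.107, 0.994, -0.004, -0.001]
contact_force: [-0.2, -25.0, -8.3]
gripper_width: 25.4
```

```bash
python3 - <<'E'
from h import *
s=arm.read_state(); print({k:np.round(s[k],3) for k in ('clock','position','contact_force','wrist_torque')})
a,_=snap('side','s4')
for r in arm.place_of('nest_slot','side')[:2]: print(r, proj('side',[530.8,-222.5,20]))
b=cv2.imread('pics/s2.png')[:,:,::-1]
cv2.imwrite('pics/c4.png',np.hstack([cv2.resize(q[220:275,210:265],(400,400),interpolation=2) for q in (b,a)])[:,:,::-1])
E
```

```text
{'clock': np.float64(8.725), 'position': array([ 531.257, -219.917,   58.573]), 'contact_force': array([ -0.15 , -25.034,  -8.326]), 'wrist_torque': array([-8.193, -0.198, -0.21 ])}
{'uv': [234.6, 248.8], 'confidence': 0.92} (np.float64(237.3024123273343), np.float64(250.40105109992075))
```

View pics/c4.png

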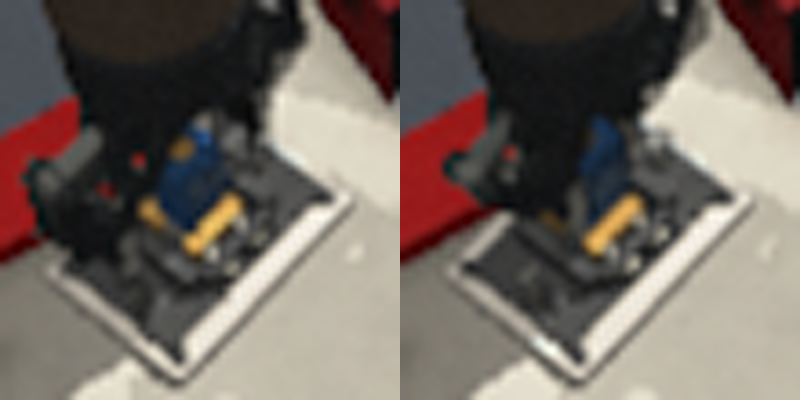

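Emit:
play_rows(
  motion=[0, -0.09, -0.4, 0, 0, 0, 0, 0, -0.18, -0.8, 0, 0, 0, 0, 0, -0.26, -1.2, 0, 0, 0, 0, 0, -0.33, -1.5, 0.05, 0, 0, 0, 0, -0.42, -1.9, 0.1, 0, 0, 0],
)

```text
clock: 9.45
position: [529.7, -226.2, 58.0]
ee_rot: [0.108, 0.994, 0.004, 0.001]
contact_force: [7.7, 25.3, -7.2]
gripper_width: 25.6
```

Emit:
play_rows(
  motion=[0, -0.05, -0.25, 0, 0, 0, 0, 0, -0.05, -0.25, 0, 0, 0, 0],
)

```text
clock: 9.7
position: [529.1, -228.9, 58.2]
ee_rot: [0.108, 0.994, 0.004, 0.001]
contact_force: [6.9, 23.4, -6.9]
gripper_width: 25.2
```

Emit:
play_rows(
  motion=[0, 0.09, 0.4, 0, 0, 0, 0, 0, 0.18, 0.8, 0, 0, 0, 0, 0, 0.25, 1.15, 0, 0, 0, 0, 0, 0.33, 1.5, 0.05, 0, 0, 0, 0, 0.41, 1.9, 0.1, 0, 0, 0],
)

```text
clock: 10.32
position: [530.6, -222.5, 60.8]
ee_rot: [0.107, 0.994, -0.004, -0.001]
contact_force: [0.1, -26.6, -8.5]
gripper_width: 25.5
```

Emit:
play_rows(
  motion=[0, 0.05, 0.25, 0, 0, 0, 0, 0, 0.05, 0.25, 0, 0, 0, 0],
)

```text
clock: 10.58
position: [531.2, -219.9, 60.9]
ee_rot: [0.107, 0.994, -0.004, -0.0]
contact_force: [1.3, -25.0, -9.0]
gripper_width: 25.1
```

Emit:
play_rows(
  motion=[0, -0.09, -0.4, 0, 0, 0, 0, 0, -0.18, -0.8, 0, 0, 0, 0, 0, -0.26, -1.2, 0, 0, 0, 0, 0, -0.33, -1.5, 0.05, 0, 0, 0, 0, -0.42, -1.9, 0.15, 0, 0, 0],
)

```text
clock: 11.2
position: [529.7, -226.3, 60.7]
ee_rot: [0.108, 0.994, 0.004, 0.001]
contact_force: [9.6, 26.0, -7.6]
gripper_width: 25.5
```

Emit:
play_rows(
  motion=[0, -0.05, -0.25, 0, 0, 0, 0, 0, -0.05, -0.25, 0, 0, 0, 0],
)

```text
clock: 11.45
position: [529.1, -228.8, 60.7]
ee_rot: [0.108, 0.994, 0.004, 0.001]
contact_force: [7.5, 24.0, -7.9]
gripper_width: 25.3
```

Emit:
play_rows(
  motion=[0, 0.09, 0.4, 0, 0, 0, 0, 0, 0.18, 0.8, 0, 0, 0, 0, 0, 0.25, 1.15, 0, 0, 0, 0, 0, 0.33, 1.5, 0.05, 0, 0, 0, 0, 0.41, 1.9, 0.1, 0, 0, 0],
)

```text
clock: 12.08
position: [530.6, -222.5, 63.4]
ee_rot: [0.107, 0.994, -0.004, -0.001]
contact_force: [0.7, -26.8, -10.0]
gripper_width: 25.2
```

Emit:
play_rows(
  motion=[0, 0.05, 0.25, 0, 0, 0, 0, 0, 0.05, 0.25, 0, 0, 0, 0],
)

```text
clock: 12.32
position: [531.2, -220.0, 63.5]
ee_rot: [0.107, 0.994, -0.004, -0.0]
contact_force: [1.1, -26.1, -9.6]
gripper_width: 25.2
```

Emit:
play_rows(
  motion=[0, -0.09, -0.4, 0, 0, 0, 0, 0, -0.18, -0.8, 0, 0, 0, 0, 0, -0.26, -1.2, 0, 0, 0, 0, 0, -0.33, -1.5, 0.05, 0, 0, 0, 0, -0.42, -1.9, 0.1, 0, 0, 0],
)

```text
clock: 12.95
position: [529.6, -226.4, 62.8]
ee_rot: [0.108, 0.994, 0.004, 0.002]
contact_force: [9.1, 25.6, -9.0]
gripper_width: 25.3
```

Emit:
play_rows(
  motion=[0, 0.09, 0.4, 0, 0, 0, 0, 0, 0.18, 0.8, 0, 0, 0, 0, 0, 0.25, 1.15, 0, 0, 0, 0, 0, 0.33, 1.5, 0.05, 0, 0, 0, 0, 0.37, 1.7, 0.1, 0, 0, 0],
)

```text
clock: 13.58
position: [530.6, -222.1, 65.5]
ee_rot: [0.107, 0.994, -0.004, -0.001]
contact_force: [0.4, -27.2, -10.5]
gripper_width: 25.3
```

```bash
python3 - <<'E'
from h import *
s=arm.read_state(); print({k:np.round(s[k],3) for k in ('clock','position','contact_force','wrist_torque')})
a,_=snap('side','s5')
b=cv2.imread('pics/s2.png')[:,:,::-1]
cv2.imwrite('pics/c5.png',np.hstack([cv2.resize(q[220:275,210:265],(400,400),interpolation=2) for q in (b,a)])[:,:,::-1])
E
```

```text
{'clock': np.float64(13.575), 'position': array([ 530.612, -222.135,   65.53 ]), 'contact_force': array([  0.353, -27.224, -10.488]), 'wrist_torque': array([-8.809, -0.429, -0.068])}
```

View pics/c5.png

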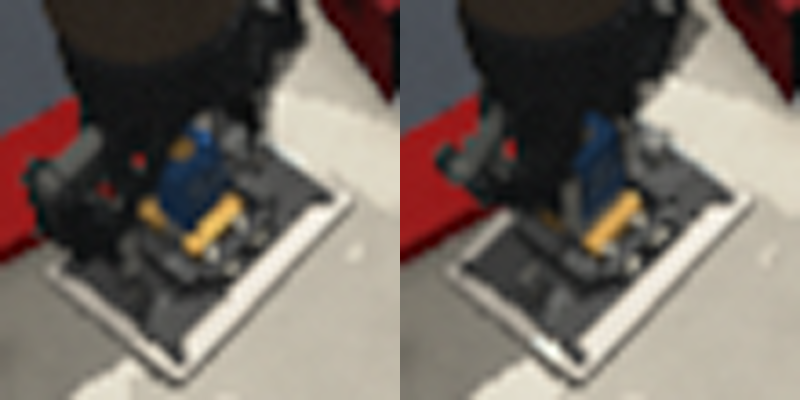

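Emit:
play_rows(
  motion=[0, -0.09, -0.4, 0, 0, 0, 0, 0, -0.18, -0.8, 0, 0, 0, 0, 0, -0.26, -1.2, 0, 0, 0, 0, 0, -0.33, -1.5, 0.05, 0, 0, 0, 0, -0.37, -1.7, 0.1, 0, 0, 0],
)

```text
clock: 14.25
position: [529.5, -226.6, 64.7]
ee_rot: [0.108, 0.994, 0.004, 0.002]
contact_force: [8.1, 26.7, -7.9]
gripper_width: 25.1
```

Emit:
play_rows(
  motion=[0, 0.09, 0.4, 0, 0, 0, 0, 0, 0.18, 0.8, 0, 0, 0, 0, 0, 0.25, 1.15, 0, 0, 0, 0, 0, 0.33, 1.5, 0.05, 0, 0, 0, 0, 0.37, 1.7, 0.1, 0, 0, 0],
)

```text
clock: 14.88
position: [530.5, -222.3, 67.4]
ee_rot: [0.107, 0.994, -0.004, -0.001]
contact_force: [1.8, -26.2, -11.6]
gripper_width: 25.0
```

Emit:
play_rows(
  motion=[0, -0.09, -0.4, 0, 0, 0, 0, 0, -0.18, -0.8, 0, 0, 0, 0, 0, -0.26, -1.2, 0, 0, 0, 0, 0, -0.33, -1.5, 0.05, 0, 0, 0, 0, -0.37, -1.7, 0.1, 0, 0, 0],
)

```text
clock: 15.5
position: [529.4, -226.8, 66.5]
ee_rot: [0.108, 0.994, 0.004, 0.001]
contact_force: [9.7, 24.5, -9.2]
gripper_width: 25.3
```

Emit:
play_rows(
  motion=[0, 0.09, 0.4, 0, 0, 0, 0, 0, 0.18, 0.8, 0, 0, 0, 0, 0, 0.25, 1.15, 0, 0, 0, 0, 0, 0.33, 1.5, 0.05, 0, 0, 0, 0, 0.37, 1.7, 0.1, 0, 0, 0],
)

```text
clock: 16.12
position: [530.4, -222.5, 69.3]
ee_rot: [0.107, 0.994, -0.004, -0.001]
contact_force: [1.8, -26.7, -12.3]
gripper_width: 25.4
```

Emit:
play_rows(
  motion=[0, -0.09, -0.4, 0, 0, 0, 0, 0, -0.18, -0.8, 0, 0, 0, 0, 0, -0.26, -1.2, 0, 0, 0, 0, 0, -0.31, -1.4, 0, 0, 0, 0, 0, -0.35, -1.6, 0.05, 0, 0, 0],
)

```text
clock: 16.75
position: [529.5, -226.0, 68.0]
ee_rot: [0.108, 0.994, 0.004, 0.001]
contact_force: [8.0, 23.9, -9.4]
gripper_width: 25.0
```

Emit:
play_rows(
  motion=[0, 0.09, 0.4, 0, 0, 0, 0, 0, 0.18, 0.8, 0, 0, 0, 0, 0, 0.25, 1.15, 0, 0, 0, 0, 0, 0.33, 1.5, 0, 0, 0, 0, 0, 0.37, 1.7, 0.05, 0, 0, 0],
)

```text
clock: 17.38
position: [530.5, -221.6, 70.3]
ee_rot: [0.107, 0.994, -0.005, -0.001]
contact_force: [1.6, -29.4, -12.4]
gripper_width: 25.3
```

```bash
python3 - <<'E'
from h import *
s=arm.read_state(); print({k:np.round(s[k],3) for k in ('clock','position','contact_force','wrist_torque')})
a,_=snap('side','s6')
b=cv2.imread('pics/s2.png')[:,:,::-1]
cv2.imwrite('pics/c6.png',np.hstack([cv2.resize(q[220:275,210:265],(400,400),interpolation=2) for q in (b,a)])[:,:,::-1])
E
```

```text
{'clock': np.float64(17.375), 'position': array([ 530.506, -221.57 ,   70.299]), 'contact_force': array([  1.607, -29.36 , -12.438]), 'wrist_torque': array([-9.702, -0.496, -0.031])}
```

View pics/c6.png

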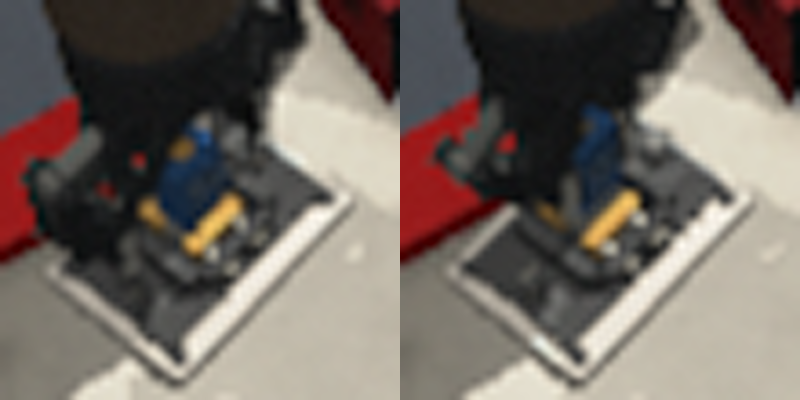

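Emit:
play_rows(
  motion=[0, -0.09, -0.4, 0, 0, 0, 0, 0, -0.18, -0.8, 0, 0, 0, 0, 0, -0.26, -1.2, 0, 0, 0, 0, 0, -0.33, -1.5, 0, 0, 0, 0, 0, -0.39, -1.8, 0, 0, 0, 0],
)

```text
clock: 18.05
position: [529.0, -227.1, 68.6]
ee_rot: [0.108, 0.994, 0.004, 0.001]
contact_force: [8.6, 24.5, -8.5]
gripper_width: 25.7
```

Emit:
play_rows(
  motion=[0, 0.09, 0.4, 0, 0, 0, 0, 0, 0.18, 0.8, 0, 0, 0, 0, 0, 0.25, 1.15, 0, 0, 0, 0, 0, 0.33, 1.5, 0, 0, 0, 0, 0, 0.37, 1.7, 0, 0, 0, 0],
)

```text
clock: 18.68
position: [530.3, -216.1, 70.3]
ee_rot: [0.108, 0.994, -0.0, -0.001]
contact_force: [-0.4, -0.2, -1.5]
gripper_width: 25.6
```

Emit:
play_rows(
  motion=[0, 0, 0, 0.3, 0, 0, 0, 0, 0, 0, 0.7, 0, 0, 0, 0, 0.02, -0.2, 1.0, 0, 0, 0, 0, 0.04, -0.4, 1.3, 0, 0, 0, 0, 0.05, -0.64, 1.49, 0, 0, 0],
)

```text
clock: 19.3
position: [532.1, -222.1, 85.0]
ee_rot: [0.107, 0.994, -0.0, 0.0]
contact_force: [-0.5, 0.2, -1.5]
gripper_width: 25.5
```

Emit:
play_rows(
  motion=[0, 0, 0, 0, 0, 0, 0, 0, 0, 0, 0, 0, 0, 0, 0, 0, 0, 0, 0, 0, 0, 0, 0, 0, 0, 0, 0, 0],
)

```text
clock: 19.8
position: [532.0, -221.9, 84.6]
ee_rot: [0.107, 0.994, 0.0, -0.0]
contact_force: [-0.6, 0.5, -1.8]
gripper_width: 25.5
```

```bash
python3 - <<'E'
from h import *
s=arm.read_state(); print({k:np.round(s[k],4) for k in ('clock','position','ee_rot','contact_force','wrist_torque','joint_vel')})
a,_=snap('side','s7');t,_=snap('top','t7')
cv2.imwrite('pics/c7.png',np.hstack([cv2.resize(a[220:275,210:265],(400,400),interpolation=2),cv2.resize(t,(400,300))[:, :] if 0 else cv2.resize(a,(533,400))])[:,:,::-1][:,:800])
E
```

```text
{'clock': np.float64(19.8), 'position': array([ 531.9872, -221.8832,   84.5939]), 'ee_rot': array([ 1.073e-01,  9.942e-01,  0.000e+00, -1.000e-04]), 'contact_force': array([-0.6365,  0.4769, -1.7783]), 'wrist_torque': array([-0.0012,  0.005 ,  0.0492]), 'joint_vel': array([ 0.0009, -0.0003,  0.001 , -0.0004,  0.0003,  0.0005])}
```

View pics/c7.png

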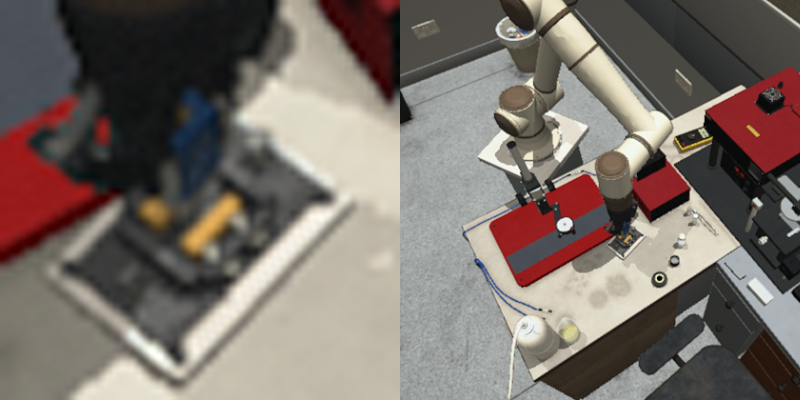

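Emit:
play_rows(
  motion=[0, -0.12, -0.06, 0.06, 0, 0, 0, 0, -0.12, -0.06, 0.06, 0, 0, 0, 0, -0.12, -0.06, 0.06, 0, 0, 0, 0, -0.12, -0.06, 0.06, 0, 0, 0, 0, -0.12, -0.06, 0.06, 0, 0, 0],
)

```text
clock: 20.52
position: [530.9, -222.5, 85.3]
ee_rot: [0.107, 0.994, 0.0, 0.0]
contact_force: [-0.4, -0.2, -2.8]
gripper_width: 25.3
```

```bash
python3 - <<'E'
from h import *
s=arm.read_state(); print({k:np.round(s[k],4) for k in ('clock','position','ee_rot','contact_force','joint_vel','gripper_width')})
a,_=snap('side','s8')
b=cv2.imread('pics/side0.png')[:,:,::-1]
cv2.imwrite('pics/c8.png',np.hstack([cv2.resize(q[220:275,210:265],(400,400),interpolation=2) for q in (b,a)])[:,:,::-1])
E
```

```text
{'clock': np.float64(20.525), 'position': array([ 530.8649, -222.5418,   85.3056]), 'ee_rot': array([0.1073, 0.9942, 0.    , 0.    ]), 'contact_force': array([-0.4198, -0.1895, -2.8186]), 'joint_vel': array([-0.0007, -0.0017, -0.0015, -0.0011, -0.0003, -0.0009]), 'gripper_width': np.float64(25.2653)}
```

View pics/c8.png

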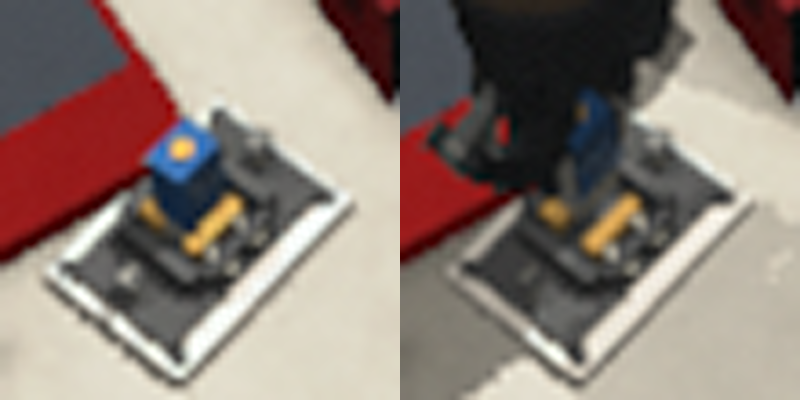

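```bash
python3 - <<'E'
from h import *
a=cv2.imread('pics/s8.png'); S=10; r0,c0=222,207
q=cv2.resize(a[r0:r0+55,c0:c0+60],None,fx=S,fy=S,interpolation=2)
th=np.radians(-12.3)
def P(lx,ly,z):
    x=530.4+lx*np.cos(th)-ly*np.sin(th); y=-223+lx*np.sin(th)+ly*np.cos(th)
    u,v=proj('side',[x,y,z]); return (int((u-c0+.5)*S),int((v-r0+.5)*S))
def box(hx,hy,z0,z1,col):
    for z in(z0,z1): cv2.polylines(q,[np.int32([P(hx,hy,z),P(hx,-hy,z),P(-hx,-hy,z),P(-hx,hy,z)])],True,col,1)
    for sx in(1,-1):
        for sy in(1,-1): cv2.line(q,P(sx*hx,sy*hy,z0),P(sx*hx,sy*hy,z1),col,1)
box(10,13,76,124,(0,255,0)); box(7,12,53,76,(0,255,255)); box(40,56,0,12,(0,0,255))
cv2.imwrite('pics/c9.png',q)
E
```

```text
(no output)
```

View pics/c9.png

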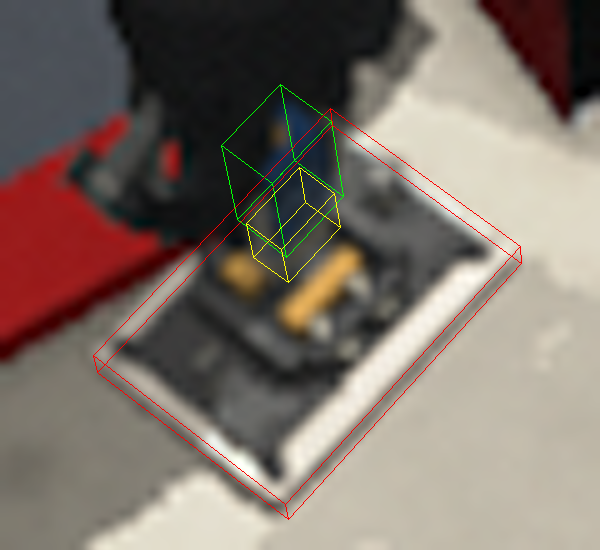

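```bash
python3 - <<'E'
from h import *
a=cv2.imread('pics/s8.png')
print('blue minus red, rows 232..252, cols 233..241')
d=a.astype(int)
for r in range(232,252): print(r,[tuple(d[r,c]) and f"{d[r,c,0]-d[r,c,2]:4d}" for c in range(232,243)])
th=np.radians(-12.3)
for z in (70,73,76,79):
  for ly in (-13,-6,0,6,13):
    x=530.4+10*np.cos(th)-ly*np.sin(th); y=-223+10*np.sin(th)+ly*np.cos(th)
    print(z,ly,np.round(proj('side',[x,y,z]),1))
E
```

```text
blue minus red, rows 232..252, cols 233..241
232 ['   1', '   1', '  13', '  31', '  27', '   4', '  -2', '  -1', '   2', '  -1', ' -10']
233 ['   1', '   0', '  18', '  40', '  47', '  31', '   8', '  -4', '  -1', '  -4', ' -10']
234 ['   2', '   2', '  -9', '   6', '  52', '  49', '  27', '   0', '  -3', '  -5', ' -11']
235 ['   2', '   4', ' -30', ' -18', '  52', '  49', '  39', '  11', '  -6', '  -6', '  -8']
236 ['   3', '   1', '  -7', '  10', '  49', '  42', '  34', '  15', '  -7', '  -5', '  -5']
237 ['   0', '   7', '  34', '  51', '  42', '  35', '  29', '  22', '  -6', '  -5', '   0']
238 ['   2', '  23', '  44', '  45', '  33', '  24', '  23', '  21', '  -4', '  -5', '  -2']
239 ['   5', '  32', '  48', '  35', '  24', '  22', '  25', '  17', '   2', '  -4', '  -2']
240 ['   4', '  25', '  35', '  23', '  22', '  27', '  23', '  20', '  10', '  -2', '  -3']
241 ['  -1', '   5', '  20', '  19', '  22', '  21', '  18', '  19', '  10', '  -3', '  -2']
242 ['  -3', '  -1', '  18', '  20', '  21', '  20', '  20', '  16', '   3', '  -4', '  -2']
243 ['  -5', '  -1', '  19', '  
[... 500 characters left out ...]
, '-120', '-137', '-106']
249 [' -82', ' -37', '  -8', '  -5', '   3', ' -12', ' -62', '-118', '-134', ' -96', ' -43']
250 [' -65', ' -27', '  -4', '   3', ' -14', ' -68', '-118', '-135', '-113', ' -47', ' -23']
251 [' -33', '  -6', '   6', ' -18', ' -68', '-119', '-134', '-117', ' -78', ' -30', '  -9']
70 -13 [235.4 248.1]
70 -6 [236.9 246.5]
70 0 [238.2 245.1]
70 6 [239.5 243.7]
70 13 [241.  242.1]
73 -13 [235.3 247.7]
73 -6 [236.8 246. ]
73 0 [238.1 244.6]
73 6 [239.4 243.2]
73 13 [241.  241.6]
76 -13 [235.2 247.2]
76 -6 [236.7 245.6]
76 0 [238.1 244.2]
76 6 [239.4 242.8]
76 13 [240.9 241.2]
79 -13 [235.1 246.8]
79 -6 [236.6 245.1]
79 0 [238.  243.7]
79 6 [239.3 242.3]
79 13 [240.8 240.7]
```

```bash
python3 -c "
from bench import arm
print(arm.job_done()); s=arm.read_state(); print(s['clock'],s['position'],s['contact_force'])"
```

```text
the job is handed in; nothing more can be done
None
the job is handed in; nothing more can be done
```

The block is out of the nest, and I handed the job in at about 20.6 s (limit 45 s). The gripper is holding it still and upright above its seat.

**How it came out:** I gripped the blue body on its y faces and slid it about ±5 mm along the slot with 23–28 N sideways, adding 0–2 mm of lift per stroke. After about 18 mm of rise it let go during a stroke with no added lift, and I then raised it and centred it over the seat.

**Last checks:**
- **Position:** the tool is at (530.9, −222.5, 85.3) mm, within 0.1 mm sideways of where it gripped the block. That is 33 mm higher, so the gap should be about 15 mm.
- **Holding:** the tool shows no tilt. The only load is about 2–3 N downward; the block's weight is about 1.5 N.
- **Nest:** it looks fully down in the last side picture, with the brass jaw at the same pixels as at the start.
- **Bystanders:** I saw nothing out of place in the wide side picture, but I did not measure each one.

**Less certain:**
- **Nest lift while rocking:** the pull reached about 12 N, so from the spring figures the nest may have risen by up to about 4 mm. The pictures suggested less. It sank back once the block was free.
- **Gap:** in the last side picture the block's lower edge sits about 0.8 pixel up and to the left of the prediction. I put this down to calibration, but if all of it were height, the gap would be a few millimetres larger.

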